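Put the keys away under the radio shelf

ROBOT

A 6-joint arm with a two-finger parallel gripper is mounted at the origin on the work surface. World frame = base frame: x ahead of the robot, y to its left, z up, the work surface at z = 0. Lengths are in mm, angles in rad, forces in N, time in s.
With the tool pointing down it reaches from about 300 to 775 mm from the base axis. Payload 14.6 kg.
Tool frame: the origin (TCP) lies on the centre line of the jaws, within the pads' length; the fingertips stand 19 mm ahead of it and the grasp point (between the pads) is the TCP (bot.tip_reach is the distance from the TCP to the fingertips, in mm); y points along the fingers, x is the direction in which the jaws open and shut, and the axes are right-handed (so a half turn about y gives the same grasp; the last joint's range is limited). The gripper opens to 85 mm and grips with 20 to 120 N. Pads are 22 mm wide; open, the fingers measure 114 mm over their backs; the gripper's body (76 mm by 85 mm) begins 54 mm behind the grasp point. The pads swing forward as they close: fully open they stand 13 mm farther back than shut.
Start: joints at [1.196, 0.3, 1.521, -0, 1.321, -0.067], TCP at [166.627, 524.142, 250.281] pointing down, gripper open.
Joint ranges: [-3.03, 3.03], [-0.79, 2.21], [0.23, 2.52], [-1.04, 4.18], [0, 3.07], [-2.55, 2.55]. Speed limits (rad/s): [2.22, 2.22, 2.57, 3.14, 3.14, 3.14].

INTERFACE

Orientations are given as a unit quaternion [w, x, y, z].
In Python, from rig import bot gives the robot as it stands. Calls block until the motion is done:
- bot.move_to(position, orientation): joint-space move of the TCP to a pose.
- bot.servo_line(position, attitude=None, speed=150, until_force=None): straight line of the TCP; attitude=None keeps the orientation; speed is the mean speed in mm/s. With until_force (N) it stops when the force on the tool has changed by that much, and returns True; else False.
- bot.move_joints(angles): joint-space move.
- bot.move_gripper(opening, grip_force=None): finger opening in mm; grip_force is the grip in N (None keeps the last); returns when the fingers have stopped.
- bot.dwell(seconds).
- bot.ik(position, orientation): joint angles nearest the present ones, or None.
- bot.read_state(): the state.
- bot.read_camera(name): name is "scene" or "top"; returns a dict with "image" (400x640x3 uint8, blue, green, red), "depth" (400x640 float32, mm along the optical axis (not along the pixel's ray), 0 where there is no reading), "fovy" (degrees; the focal length in pixels is half the picture's height over the tangent of half this angle, whatever the lens; pixels are square), "cx", "cy" (the principal point, pixels), "eye" and "attitude" of the camera in the world. Camera axes: x right, y down, z forward; pixel columns grow to the right and rows downward; lengths in mm; the calibration is good to about 2 mm. A picture is of the moment at which its call begins.
A pose or a line that the arm cannot do raises bot.MotionError and nothing moves.
- bot.finish_job(): hands the job in, once; it reports no verdict.
The state is a dict: "clock": time; "joint_positions": joint angles; "qvel": joint speeds; "effort": joint torques, N m; "ee_pos": TCP position; "tool_rot": TCP orientation; "ft_force": force on the tool from outside, world axes, zero at the start; "moment": the same for the moment, N m; "grip_width": finger opening in mm.
Only numpy, scipy, OpenCV 4.12 (cv2) and the standard library are available. Lean on these libraries where they do the work, as an engineer would, in place of code of your own. Each camera call takes 0.05 s, during which the arm holds its last target.

TASK

Put the keys away for the night: lay the keyring in the white saucer without dropping it from a height, then push the saucer, with the keyring still in it, along the board and in under the low slatted shelf that carries the radio, until the saucer's rim is level with the shelf's front edge. Slide the saucer, do not lift or tip it, and leave the radio, the tub and the purple hair clip where they are.

Things in the scene. Friction and masses are not known exactly. Their poses are not given: they have to be found in the camera images.
- shelf: Low slatted pine shelf fixed on the pale grey board: 165 mm deep (own x), 204 mm wide (own y), top 54 mm above the board. Origin: centre of its footprint, on the board. Its open front faces its own -x, roughly the robot's right (-y); the saucer goes in along own +x. Inside: 168 mm clear width between the sides, 44 mm clear height, a back slat 153 mm behind the front edge.
- shelf_front (a point): Middle of the shelf's front edge line, on the board, 82.5 mm from the shelf's origin; same axes as the shelf. The four top slats run along y, 30 mm wide with 15 mm gaps, the first one starting at this front edge.
- saucer: White ceramic saucer standing loose on the board: 140 mm across the rim, 20 mm high, about 180 g; the rim overhangs a narrower foot, so a finger pushes on the rim. Origin: centre of its underside, z up. Its inner floor is 5 mm above its underside.
- fob (a point): Keyring, one rigid piece of about 45 g lying flat: an aluminium fob bar 50 mm long (own x), 16 mm wide (own y), 14 mm high, with a 27 mm split ring at its +x end and a flat brass key beside the ring (to 55 mm in +x, 50 mm in +y). Point: centre of the fob bar, half-way up (7 mm). Grasp the fob across its 16 mm width.
- radio_mid (a point): Orange wind-up radio, 160 mm wide, 52 mm deep, 115 mm high with handle, standing loose on the back of the shelf top, its face about 105 mm behind the shelf's front edge. Point: middle of its case, 48 mm above the shelf top. Leave alone.
- tub_mid (a point): Closed blue and cream tub of petroleum jelly, 70 mm across, 45 mm high. Point: its centre, half-way up. Leave alone.
- clip_mid (a point): Purple plastic hair claw clip, 70 mm long (its own x), 40 mm wide, 46 mm high. Point: its middle, 20 mm up. Leave alone.
- board (a point): Centre of the level pale grey melamine board on which everything stands, at its top face, 68 mm above the work surface. The board is 438 mm (x) by 738 mm (y); the edge of the pine crate round it stands 18 mm higher than the board.
There are look-alikes about, which are no part of the job. Of the things that look like the part that bears fob, the smaller one is meant. Of the things shaped like the saucer, the white one is meant.

How it is judged:
By the outcome, as a careful person would: the job done as asked, in the order asked, and still so for the second after the job is handed in, with the robot touching nothing.
It also fails if it takes over 67 s, if anything falls off the work surface, if the arm or the gripper's body presses on something with over 40 N, if the wrist force passes 120 N, or if a joint passes its speed limit or range.

## Working session

There is one attempt and no reset: what is moved stays moved. The work goes in short steps, each a Python script; the robot and the scene stay as the last script left them, time stands still between calls to the robot, and variables do not carry over. Pictures are saved under pics/ and viewed, and the job is handed in when it is done.

```bash
ls; mkdir -p pics
python3 - <<'E'
from rig import bot
import cv2,numpy as np
for n in ("scene","top"):
    c=bot.read_camera(n); cv2.imwrite(f"pics/{n}0.png",c["image"])
    np.savez(f"{n}0.npz",**{k:np.array(v) for k,v in c.items()})
    print(n,c["fovy"],c["cx"],c["cy"],c["eye"],c["attitude"])
s=bot.read_state();print(s["clock"],s["ee_pos"],s["tool_rot"],s["grip_width"],bot.tip_reach)
E
```

```text
pics
scene 43.315793474847226 325.6055214699324 205.30327458488384 [1102.02315434 -509.24577457 1189.84144396] [-0.28315905  0.8471487   0.42467209 -0.14769445]
top 54.051149514791156 320.5106947149548 199.76872227986092 [ 416.86997816  -34.36767663 1190.36929076] [-0.00939977  0.70893738 -0.70509572  0.01262773]
0.1 [166.56438789 523.98040372 249.78064336] [-0.57055251  0.57093626  0.41712287 -0.4177441 ] 85.18771609890396 19.0
```

View pics/scene0.png

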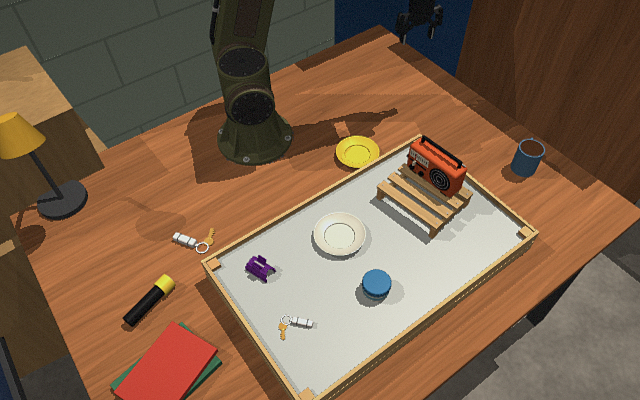

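View pics/top0.png

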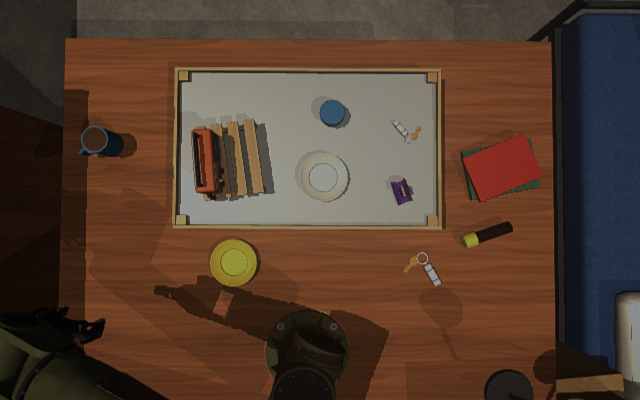

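The scene view shows a keyring on the board near (298,322), another off the board near (190,242), the white saucer at (340,236), the tub at (376,285), the clip at (260,268) and the shelf with radio at (430,190). Next I'll zoom in and measure.

```bash
cat > h.py <<'E'
import numpy as np,cv2
from scipy.spatial.transform import Rotation as R
def rot(q): return R.from_quat([q[1],q[2],q[3],q[0]]).as_matrix()
def ray(c,uv,z):
    uv=np.atleast_2d(np.asarray(uv,float)); f=200/np.tan(np.radians(float(c["fovy"]))/2)
    d=np.c_[(uv[:,0]-c["cx"])/f,(uv[:,1]-c["cy"])/f,np.ones(len(uv))]@rot(c["attitude"]).T
    e=np.asarray(c["eye"]); return e+d*((z-e[2])/d[:,2])[:,None]
def cloud(c):
    f=200/np.tan(np.radians(float(c["fovy"]))/2); v,u=np.mgrid[:400,:640]
    D=c["depth"].astype(float)
    p=np.stack([(u-c["cx"])/f*D,(v-c["cy"])/f*D,D],-1)@rot(c["attitude"]).T+np.asarray(c["eye"])
    p[D==0]=np.nan; return p
def proj(c,P):
    f=200/np.tan(np.radians(float(c["fovy"]))/2)
    p=(np.atleast_2d(P)-np.asarray(c["eye"]))@rot(c["attitude"])
    return np.c_[p[:,0]/p[:,2]*f+c["cx"],p[:,1]/p[:,2]*f+c["cy"]]
def load(n): return dict(np.load(n+".npz"))
def crop(im,x0,x1,y0,y1,s): return cv2.resize(im[y0:y1,x0:x1],None,fx=s,fy=s,interpolation=cv2.INTER_NEAREST)
E
python3 - <<'E'
from h import *
t=load("top0");s=load("scene0")
a=crop(t["image"],385,445,110,150,6);b=crop(t["image"],395,455,245,295,6)
a2=crop(s["image"],270,320,310,345,7);b2=crop(s["image"],165,215,225,260,7)
W=np.zeros((560,740,3),np.uint8)
W[:a.shape[0],:a.shape[1]]=a;W[:b.shape[0],370:370+b.shape[1]]=b
W[305:305+245,:350]=a2;W[305:305+245,370:720]=b2
cv2.imwrite("pics/keys.png",W)
cv2.imwrite("pics/shelf.png",crop(t["image"],180,360,65,205,4))
cv2.imwrite("pics/shelfs.png",crop(s["image"],300,500,110,260,4))
E
```

```text
(no output)
```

View pics/keys.png

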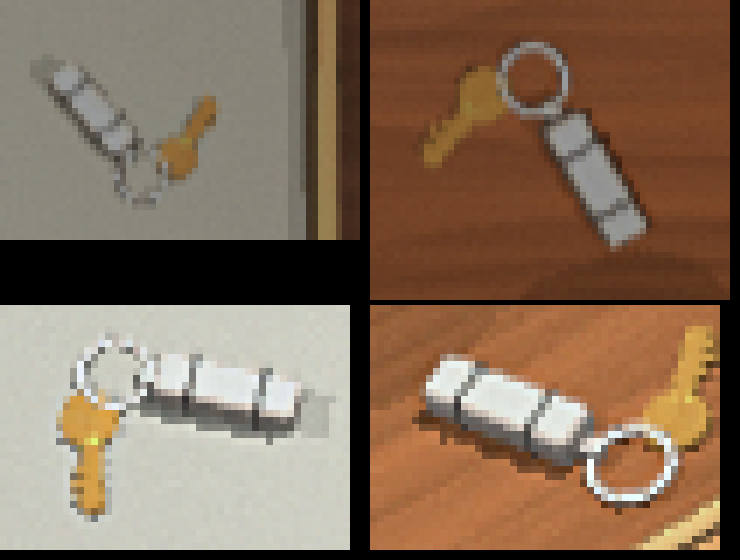

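View pics/shelf.png

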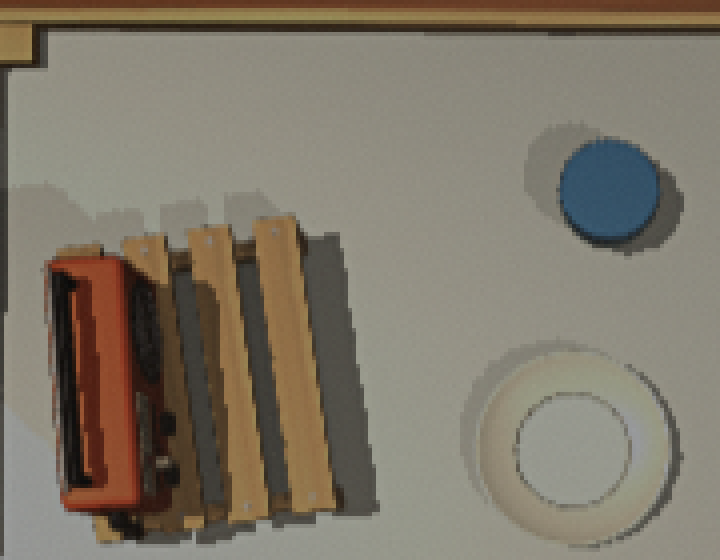

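View pics/shelfs.png

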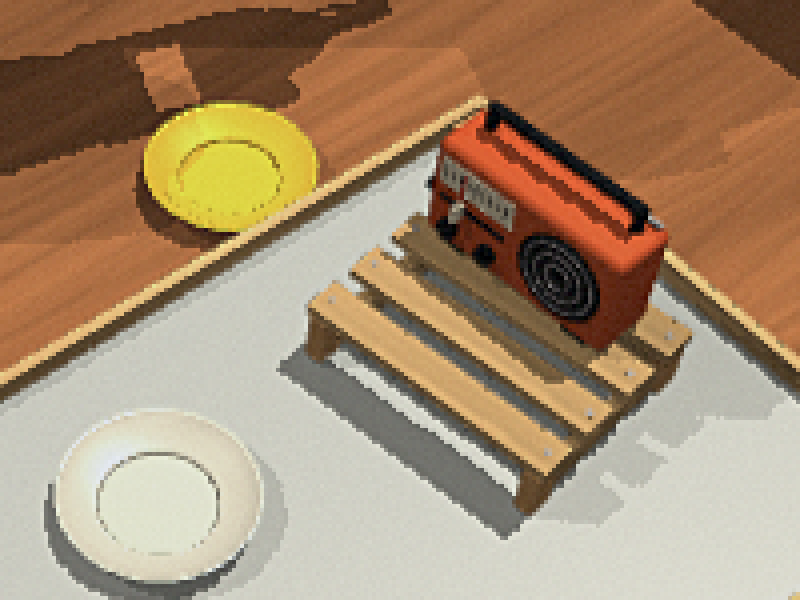

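The board keyring looks smaller in both views than the one on the work surface. Now I'll measure them.

```bash
cat > meas.py <<'E'
from h import *
import sys
t=load("top0");s=load("scene0")
def comps(m,amin):
    n,l,st,ce=cv2.connectedComponentsWithStats(m.astype(np.uint8)); 
    return [(l==i) for i in range(1,n) if st[i,4]>=amin]
def px(m): v,u=np.nonzero(m); return np.c_[u,v].astype(float)
def box(x0,x1,y0,y1):
    m=np.zeros((400,640),bool); m[y0:y1,x0:x1]=1; return m
def rect(P): 
    r=cv2.minAreaRect(P[:,:2].astype(np.float32)); return r
# saucer/tub by white/blue mask
for n,c,bs,bt in (("top",t,box(285,365,140,212),box(310,355,95,130)),("scene",s,box(300,380,205,265),box(350,400,262,305))):
    hsv=cv2.cvtColor(c["image"],cv2.COLOR_BGR2HSV); C=cloud(c)
    bp=C[...,2]; print(n,"board z med",np.nanmedian(bp[box(370,390,150,210)] if n=="top" else bp[box(430,460,260,280)]))
    m=bs&(C[...,2]>80); m=max(comps(m,50),key=np.sum)
    for nm,mm,z in (("rim",m,88),("tub",max(comps(bt&(hsv[...,0]>95)&(hsv[...,0]<120)&(hsv[...,1]>100)&(C[...,2]>108),30),key=np.sum),113)):
        k=max(cv2.findContours(mm.astype(np.uint8),cv2.RETR_EXTERNAL,cv2.CHAIN_APPROX_NONE)[0],key=len)[:,0]
        P=ray(c,k,z)[:,:2]; (cx,cy),r=cv2.minEnclosingCircle(P.astype(np.float32))
        A=np.c_[2*P,np.ones(len(P))]; q=np.linalg.lstsq(A,(P**2).sum(1),rcond=None)[0]
        print(nm,"centre",q[:2].round(1),"dia",2*np.sqrt(q[2]+q[:2]@q[:2]).round(1),"minenc",round(cx,1),round(cy,1),round(2*r,1),"z",np.nanmedian(C[mm][:,2]).round(1))
    # keyrings
    for nm,b,z in (("board",box(388,425,115,148) if n=="top" else box(272,318,311,343),82),("desk",box(400,450,250,292) if n=="top" else box(168,218,226,258),14)):
        zz=z-6
        m=b&(C[...,2]>zz); cs=comps(m&(hsv[...,1]<60),8)
        if not cs: print(nm,"none");continue
        m1=max(cs,key=np.sum); P=ray(c,px(m1),z); r=rect(P); print(nm,"bar",np.round(r[0],1),np.round(r[1],1),round(r[2],1),m1.sum(),"z",np.nanpercentile(C[m1][:,2],[20,50,90]).round(1))
        k=b&(hsv[...,0]<25)&(hsv[...,0]>8)&(hsv[...,1]>(110)) & (hsv[...,2]>90)&((C[...,2]>zz-20))
        if nm=="board": 
            P=ray(c,px(max(comps(k,5),key=np.sum)),70);print("key c",P.mean(0).round(1),rect(P)[1])
# shelf slats
C=cloud(t); hsv=cv2.cvtColor(t["image"],cv2.COLOR_BGR2HSV)
m=box(185,275,110,205)&(abs(C[...,2]-122)<6)&(hsv[...,0]>9)&(hsv[...,0]<28)
for q in comps(m,60):
    P=ray(t,px(q),122); r=rect(P); print("slat",np.round(r[0],1),np.round(r[1],1),round(r[2],1)); b=cv2.boxPoints(r);print(b.round(1).tolist())
E
python3 meas.py
```

```text
top board z med 67.77272517518713
rim centre [517.  -45.4] dia 135.4 minenc 516.9 -45.3 138.2 z 84.3
tub centre [693.9 -69.1] dia 64.6 minenc 693.7 -69.5 67.5 z 112.7
board bar [ 659.  -263.9] [48.8 16.5] 40.6 101 z [79.9 81.4 84.5]
key c [ 645.2 -313.4   70. ] (16.51941680908203, 38.11974334716797)
desk bar [ 236.1 -371.8] [75.8 21.9] 29.8 172 z [16.1 18.3 21.7]
scene board z med 67.73901664136088
rim centre [517.3 -44.4] dia 135.8 minenc 517.2 -44.4 138.5 z 84.5
tub centre [697.7 -70.5] dia 67.6 minenc 699.1 -70.3 72.4 z 112.5
board bar [ 661.5 -264.8] [49.6 18.1] 41.1 145 z [78.9 81.  84.1]
key c [ 646.2 -311.8   70. ] (16.589431762695312, 40.25116729736328)
desk bar [ 238.1 -371. ] [80.4 26.9] 31.3 194 z [14.4 17.7 21.4]
slat [570.6 145.7] [203.9  30.4] 8.7
[[467.5, 145.3000030517578], [472.1000061035156, 115.19999694824219], [673.7000122070312, 146.10000610351562], [669.0, 176.1999969482422]]
slat [563.7 189.9] [203.5  31. ] 8.7
[[460.79998779296875, 189.89999389648438], [465.5, 159.1999969482422], [666.5999755859375, 189.89999389648438], [662.0, 220.5]]
slat [557.1 234.2] [203.4  31.1] 8.6
[[454.29998779296875, 234.3000030517578], [458.8999938964844, 203.60000610351562], [660.0, 234.1999969482422], [655.2999877929688, 264.8999938964844]]
```

The board keyring's fob measures 49×16.5 mm, against 76×22 mm for the one on the desk, so the board one is meant. The two views agree to about 2.5 mm on it and about 1 mm on the saucer. The slats measure 204×30 mm at yaw 98.7°. I'll go for the grasp.

```bash
cat > r.py <<'E'
from h import *
from rig import bot
def quat(ax,ang=0):   # tool y down, tool x along +-ax (world xy)
    a=np.r_[np.asarray(ax,float)/np.hypot(*ax),0]; y=np.array([0,0,-1.])
    q=R.from_matrix(np.c_[a,y,np.cross(a,y)]).as_quat(); return [q[3],q[0],q[1],q[2]]
def best(pos,ax):
    o=[]
    for s in (1,-1):
        q=quat(np.asarray(ax)*s); j=bot.ik(pos,q)
        if j is not None: o.append((abs(j[5]-0),q,np.round(j,2)))
    o.sort(key=lambda k:k[0]); print("ik",o[0][2] if o else None); return o[0][1]
ds=np.array([-0.151,0.9885]); ns=np.array([0.9885,0.151]); F=np.array([572.9,130.8])
S0=np.array([517.1,-45.0]); K=np.array([659.5,-264.2]); th=np.radians(220.7)
kx=np.array([np.cos(th),np.sin(th)]); ky=np.array([-kx[1],kx[0]])
def st(): 
    s=bot.read_state(); print("t",round(s["clock"],2),"p",np.round(s["ee_pos"],1),"F",np.round(s["ft_force"],1),"g",round(s["grip_width"],1))
E
python3 - <<'E'
from r import *
up=best([*K,180],ky)
print(best([*S0,180],ky)==up, best([*K,91],ky)==up)
for d in (ns,np.array([-0.8,0.6])):
    best([*S0,100],d); best([*(F-80*ds),100],d); best([*(F-11*ds),100],d)
p=bot.read_state()
bot.servo_line([p["ee_pos"][0],p["ee_pos"][1],350],speed=250)
q0=best([420,-40,340],ky)
bot.move_to([420,-40,340],q0); st()
bot.move_gripper(44); 
bot.move_to([*K,190],q0); st()
c=bot.read_camera("top");cv2.imwrite("pics/a1.png",crop(c["image"],330,450,80,180,6))
E
```

```text
ik [-0.43  0.72  1.06  0.    1.36  0.43]
ik [-0.16  0.3   1.69  0.    1.15  0.7 ]
ik [-0.43  0.81  1.13  0.    1.21  0.43]
True True
ik [-0.16  0.41  1.75 -0.    0.98 -0.31]
ik [ 0.03  0.54  1.55 -0.    1.05 -0.13]
ik [ 0.14  0.54  1.55 -0.    1.05 -0.01]
ik [-0.16  0.41  1.75 -0.    0.98  0.49]
ik [ 0.03  0.54  1.55 -0.    1.05  0.67]
ik [ 0.14  0.54  1.55 -0.    1.05  0.79]
ik [-0.18 -0.05  1.71  0.    1.49  0.68]
t 2.86 p [420.1 -39.5 340. ] F [1.2 0.7 0.3] g 85.5
t 4.69 p [ 659.7 -263.6  191.3] F [-0.2 -0.1  0.4] g 44.0
```

View pics/a1.png

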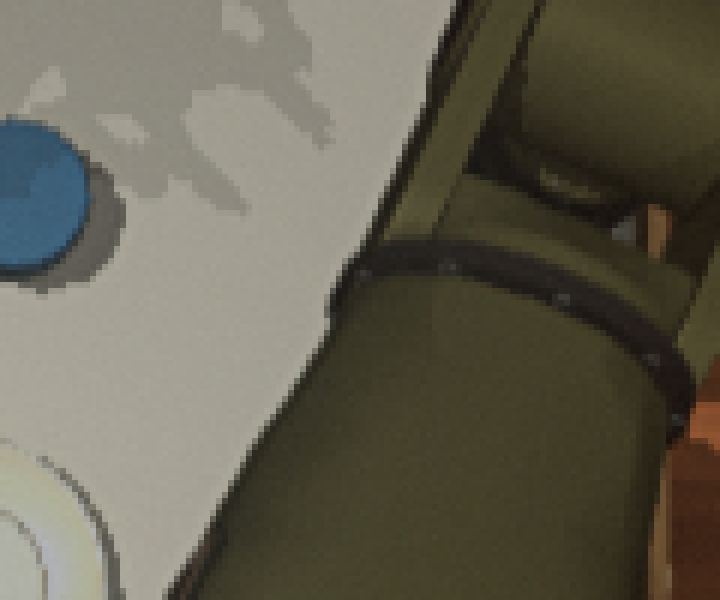

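The arm hides the keyring from the top camera, as expected. I'll descend with a force guard, grasp, lift a little and look from the scene camera.

Run:
```python
from r import *
print(bot.servo_line([*K,91],speed=80,until_force=8)); st()
c=bot.read_camera("scene");a=crop(c["image"],250,350,280,360,4)
bot.move_gripper(0,grip_force=30); bot.dwell(0.1); st()
bot.servo_line([*K,150],speed=80); st()
c=bot.read_camera("scene");b=crop(c["image"],250,350,270,350,4)
cv2.imwrite("pics/a2.png",np.hstack([a,b]))
```

```text
False
t 6.13 p [ 659.7 -264.3   91.7] F [-0.5 -0.  -0.1] g 43.9
t 6.64 p [ 659.7 -264.2   91.4] F [-1.  -0.   3.1] g 15.0
t 7.53 p [ 659.3 -264.1  149.3] F [ 0.7  0.3 -1. ] g 14.7
```

View pics/a2.png

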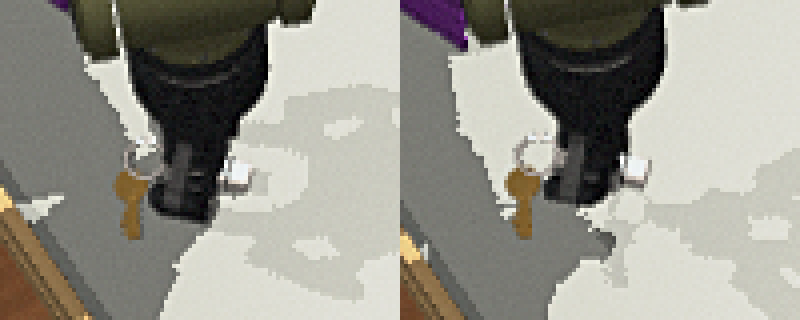

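The keyring is held level at a grip width of about 15 mm. I'll carry it to the saucer and lower it gently.

Run:
```python
from r import *
D=S0-12*kx-16.5*ky; print(D)
q=best([*D,180],ky)
bot.servo_line([*K,180],speed=120)
bot.move_to([*D,170],q)
bot.servo_line([*D,112],speed=100); bot.dwell(0.15); st()
print(bot.servo_line([*D,96.3],speed=25,until_force=2.5)); st()
c=bot.read_camera("scene");cv2.imwrite("pics/a3.png",crop(c["image"],280,400,180,280,6))
```

```text
[515.43798837 -24.66560261]
ik [-0.12  0.3   1.7   0.    1.15  0.74]
t 9.95 p [515.8 -24.8 112.7] F [ 0.2 -0.4 -1. ] g 15.1
True
t 10.43 p [515.5 -24.6 100.8] F [ 0.1 -0.2  3.6] g 14.8
```

View pics/a3.png

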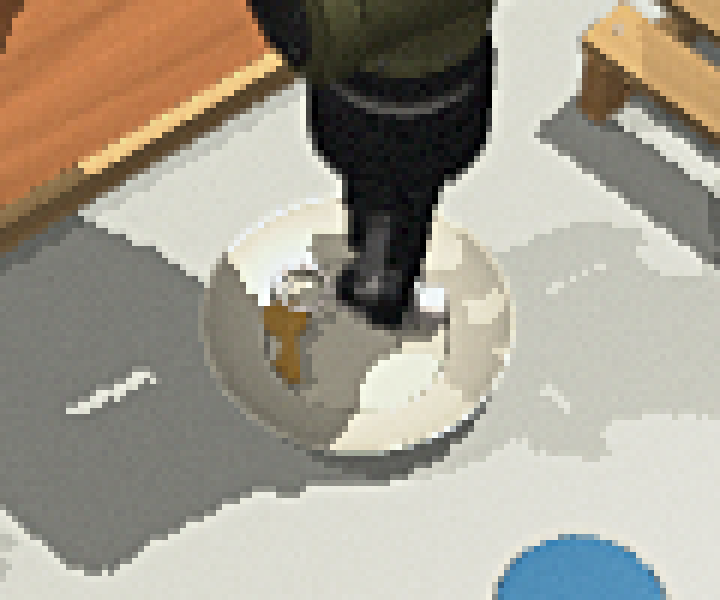

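The keyring sits inside the saucer and first contact came about 4 mm above the full seat, probably the ring or key on the start of the wall. I'll lower a bit more with a light force limit, then release with a small opening.

Run:
```python
from r import *
D=S0-12*kx-16.5*ky
print(bot.servo_line([*D,97],speed=15,until_force=4)); st()
bot.move_gripper(21); bot.dwell(0.2); st()
bot.servo_line([*D,125],speed=60)
bot.servo_line([*D,200],speed=200)
bot.move_to([430,-190,200],quat([-0.8,0.6]));st()
for n in ("top","scene"):
    c=bot.read_camera(n); np.savez(n+"1.npz",**{k:np.array(v) for k,v in c.items()})
    cv2.imwrite(f"pics/b_{n}.png",crop(c["image"],*((280,380,130,215,6) if n=="top" else (280,400,180,280,6))))
```

```text
True
t 10.68 p [515.7 -24.6 100.3] F [-1.5  0.7  7.4] g 14.8
t 11.12 p [515.5 -24.6 100. ] F [ 0.  -0.3 -0.8] g 21.4Traceback (most recent call last):
  File "<stdin>", line 7, in <module>
rig.MotionError: the arm cannot take that pose within its joint ranges
```

Run:
```python
from r import *
p=[430,-190,200]
bot.move_to(p,best(p,[-0.8,0.6]));st()
for n in ("top","scene"):
    c=bot.read_camera(n); np.savez(n+"1.npz",**{k:np.array(v) for k,v in c.items()})
    cv2.imwrite(f"pics/b_{n}.png",crop(c["image"],*((280,380,130,215,6) if n=="top" else (280,400,180,280,6))))
```

```text
ik [-0.49  0.17  1.8  -0.    1.17  0.15]
t 12.97 p [ 430.2 -189.5  199.4] F [ 0.2 -0.3 -0.5] g 21.3
```

View pics/b_top.png

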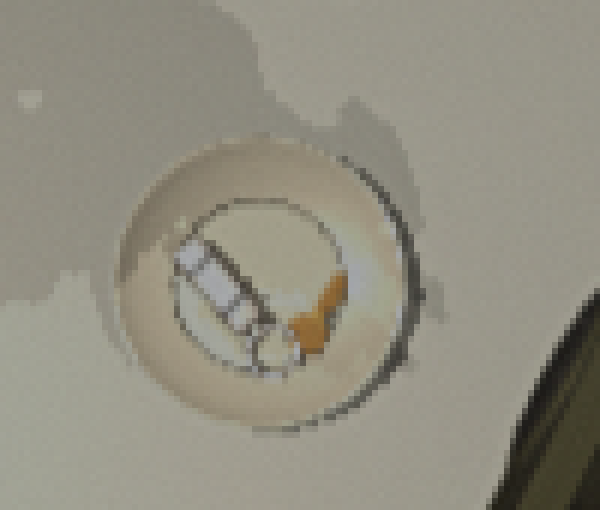

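View pics/b_scene.png

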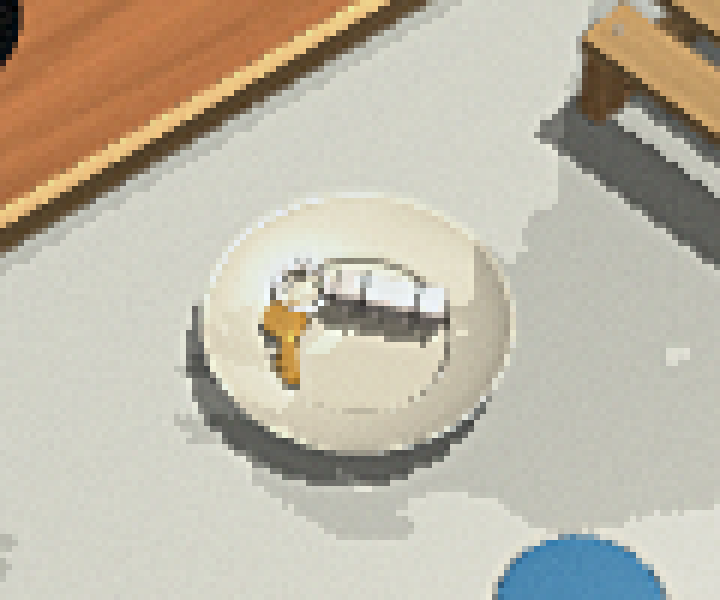

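The keyring lies flat on the saucer's floor: fob from (180,250) to (255,320) in the top crop, with ring and key inside the rim. Now leg 1, a diagonal push to the shelf's axis.

```bash
cat >> r.py <<'E'
def saucer(c,box):
    x0,x1,y0,y1=box; C=cloud(c); m=np.zeros((400,640),np.uint8)
    m[y0:y1,x0:x1]=((C[y0:y1,x0:x1,2]>80)&(C[y0:y1,x0:x1,2]<100)).astype(np.uint8)
    k=max(cv2.findContours(m,cv2.RETR_EXTERNAL,cv2.CHAIN_APPROX_NONE)[0],key=cv2.contourArea)[:,0]
    P=ray(c,k,88)[:,:2]; q=np.linalg.lstsq(np.c_[2*P,np.ones(len(P))],(P**2).sum(1),rcond=None)[0]
    print("saucer",q[:2].round(1),"dia",(2*np.sqrt(q[2]+q[:2]@q[:2])).round(1),"along/lat",((q[:2]-F)@ds).round(1),((q[:2]-F)@ns).round(1)); return q[:2]
E
python3 - <<'E'
from r import *
S=saucer(load("top1"),(285,365,140,212)); saucer(load("scene1"),(300,380,205,265))
P=F-88*ds; d=P-S; d/=np.hypot(*d); a=np.array([-d[1],d[0]]); print(P,d)
A=S-100*d; q=best([*A,92],a)
bot.move_gripper(40)
bot.move_to([*A,140],q); bot.servo_line([*A,92],speed=100,until_force=10); st()
E=P-78*d
bot.servo_line([*E,92],speed=55,until_force=15); st()
bot.servo_line([*(E-20*d),92],speed=100)
bot.servo_line([*(E-20*d),170],speed=200)
# leg 2 staging
A=P-105*ds; q=best([*A,150],ns); bot.move_to([*A,170],q); st()
for n in ("top","scene"):
    c=bot.read_camera(n); np.savez(n+"2.npz",**{k:np.array(v) for k,v in c.items()}); cv2.imwrite(f"pics/c_{n}.png",c["image"])
E
```

```text
saucer [516.9 -45.3] dia 135.4 along/lat -165.6 -82.0
saucer [517.3 -44.5] dia 135.9 along/lat -164.8 -81.5
[586.188  43.812] [0.61392033 0.78936799]
ik [-0.34  0.34  1.89 -0.    0.92  0.32]
t 14.49 p [ 455.8 -124.7   92.7] F [-0.3 -0.2 -0.4] g 39.8
t 17.09 p [538.3 -17.8  92. ] F [-1.6 -1.9  0.4] g 40.0
ik [-0.16  0.52  1.46 -0.    1.16 -0.31]
t 18.8 p [601.5 -59.8 169. ] F [ 0.5 -0.4 -0.3] g 40.1
```

View pics/c_top.png

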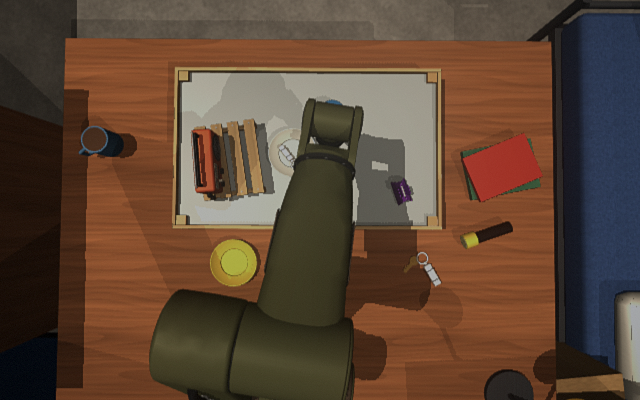

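View pics/c_scene.png

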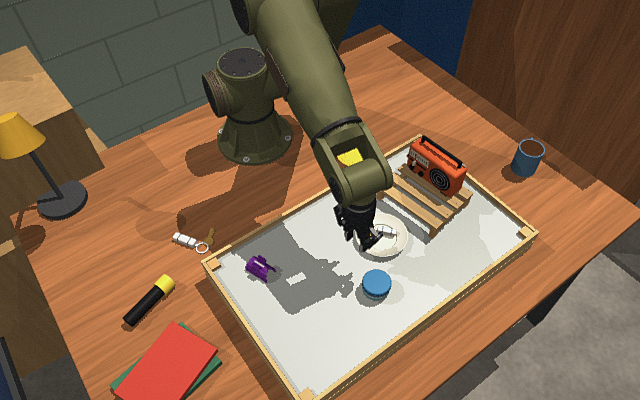

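The arm partly covers the saucer in both views. I'll move it aside for a clean measurement.

Run:
```python
from r import *
p=[480,-200,200]; bot.move_to(p,best(p,ns)); st()
for n,b in (("top",(268,340,110,200)),("scene",(340,420,205,265))):
    c=bot.read_camera(n); np.savez(n+"2.npz",**{k:np.array(v) for k,v in c.items()}); cv2.imwrite(f"pics/d_{n}.png",crop(c["image"],*((180,340,90,210,5) if n=="top" else (320,480,140,260,5))))
    saucer(c,b)
```

```text
ik [-0.47  0.28  1.67 -0.    1.19 -0.62]
t 19.68 p [ 480.6 -199.4  200.1] F [ 0.7  0.2 -0.3] g 39.9
saucer [585.9  41.3] dia 135.9 along/lat -90.4 -0.6
saucer [586.2  41.6] dia 135.8 along/lat -90.2 -0.3
```

View pics/d_top.png

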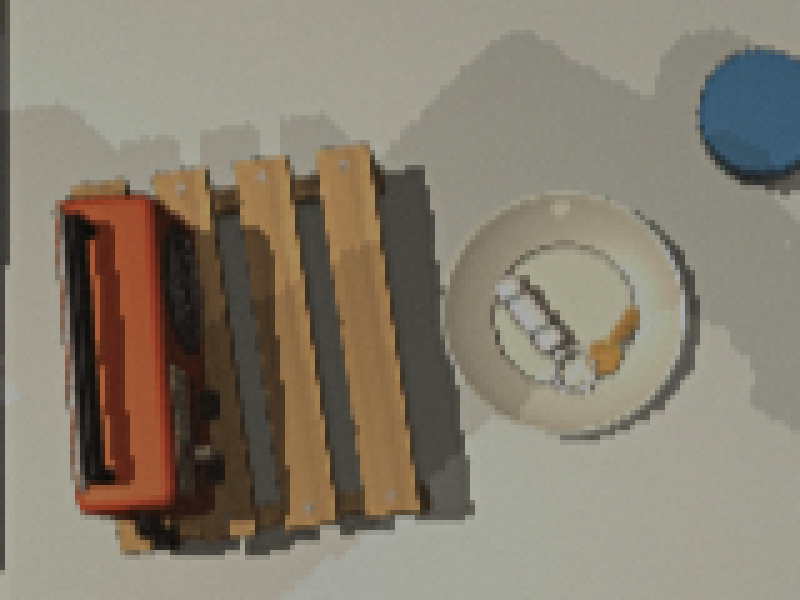

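View pics/d_scene.png

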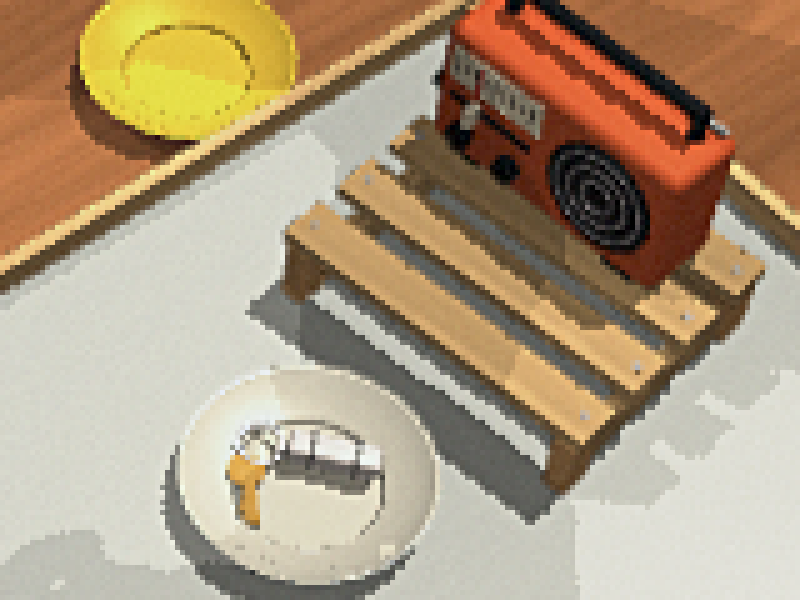

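The saucer is at along −90 and lateral −0.5 mm, and both cameras agree. The keyring is still flat in it. Leg 2 pushes along the shelf axis with the tool leaning back 12° to stay clear of the front slat. I'll stop a few mm short and measure.

```bash
cat >> r.py <<'E'
def qt(deg):
    b=np.radians(deg); y=np.r_[ds*np.sin(b),-np.cos(b)]; o=[]
    for s in (1,-1):
        x=np.r_[s*ns/np.hypot(*ns),0]; q=R.from_matrix(np.c_[x,y/np.linalg.norm(y),np.cross(x,y/np.linalg.norm(y))]).as_quat()
        q=[q[3],q[0],q[1],q[2]]; j=bot.ik([*(F-100*ds),150],q)
        if j is not None: o.append((abs(j[5]),q,np.round(j,2)))
    o.sort(key=lambda k:k[0]); print(o[0][2]); return o[0][1]
def TP(al,la,z): return [*(F+al*ds+la*ns),z]
E
python3 - <<'E'
from r import *
q=qt(12)
bot.move_gripper(30)
bot.move_to(TP(-195,-0.3,150),q)
bot.servo_line(TP(-195,-0.3,93),speed=120,until_force=8); st()
print(bot.servo_line(TP(-16.5,0,93),speed=60,until_force=10)); st()
for n in ("top","scene"):
    c=bot.read_camera(n); np.savez(n+"3.npz",**{k:np.array(v) for k,v in c.items()}); cv2.imwrite(f"pics/e_{n}.png",crop(c["image"],*((180,340,90,210,5) if n=="top" else (320,480,140,260,5))))
E
```

```text
[-0.09  0.5   1.5   0.22  1.2  -0.32]
t 21.44 p [602.3 -62.4  93.8] F [ 0.6  0.5 -0.2] g 30.3
False
t 24.57 p [575.4 114.4  93. ] F [ 0.7 -1.5  0.4] g 30.2
```

View pics/e_top.png

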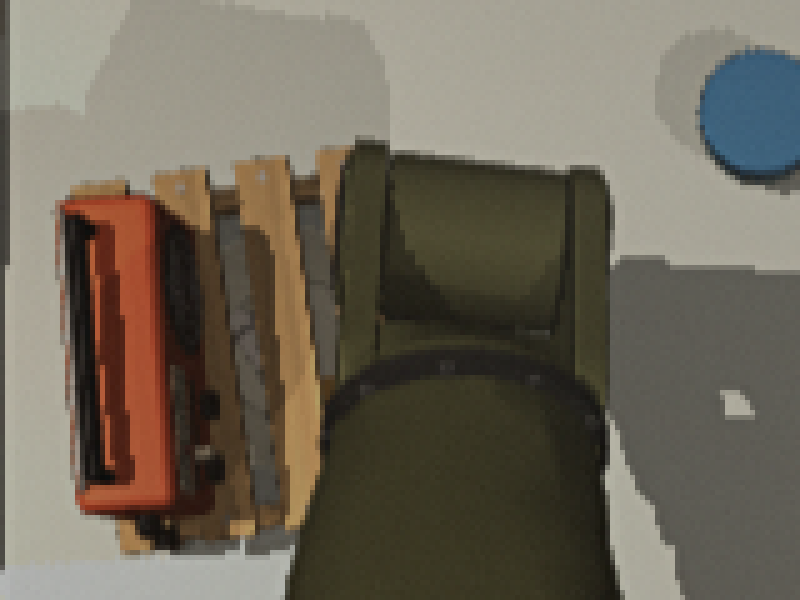

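View pics/e_scene.png

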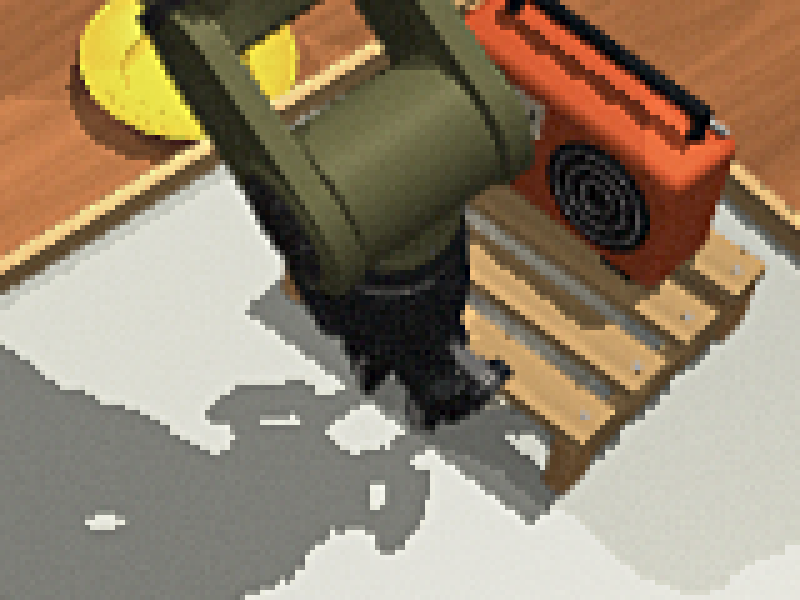

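The arm hides the front edge. I'll back off and look at how far the rim protrudes.

```bash
cat > look.py <<'E'
from r import *
import sys
tag=sys.argv[1]
q=bot.read_state()["tool_rot"]
bot.servo_line(TP(-50,0,93),speed=120); bot.servo_line(TP(-110,0,170),speed=200)
p=[480,-200,200]; bot.move_to(p,best(p,ns)); st()
for n in ("top","scene"):
    c=bot.read_camera(n); np.savez(n+tag+".npz",**{k:np.array(v) for k,v in c.items()}); cv2.imwrite(f"pics/f{tag}_{n}.png",crop(c["image"],*((180,280,100,200,6) if n=="top" else (370,480,155,250,7))))
    C=cloud(c); f=(C[...,:2]-F); al=f@ds; la=f@ns
    m=(C[...,2]>79)&(C[...,2]<96)&(abs(la)<60)&(al>-60)&(al<5)
    v,u=np.nonzero(m)
    if len(u):
        P=ray(c,np.c_[u,v],87)[:,:2]-F; A=P@ds; L=P@ns; print(n,len(u),"min along",A.min().round(1))
        for lo in range(-50,50,10):
            k=(L>=lo)&(L<lo+10)
            if k.any(): print(lo+5,A[k].min().round(1),end="; ")
        print()
    else: print(n,"nothing protrudes")
E
python3 look.py 4
```

```text
ik [-0.47  0.28  1.67 -0.    1.19 -0.62]
t 26.72 p [ 480.5 -199.1  199.6] F [ 0.2  0.  -0.3] g 30.0
top 58 min along -5.2
-25 -1.2; -15 -2.8; -5 -4.0; 5 -5.2; 15 -3.6; 25 -2.0; 35 2.4; 
scene 40 min along -4.3
-35 4.0; -25 -0.1; -15 -1.5; -5 -3.6; 5 -4.3; 15 -2.0; 25 -0.8; 35 4.1;
```

```bash
python3 -c "
import cv2,numpy as np
a=cv2.imread('pics/f4_top.png');b=cv2.imread('pics/f4_scene.png');print(a.shape,b.shape)"
```

```text
(600, 600, 3) (665, 770, 3)
```

View pics/f4_top.png

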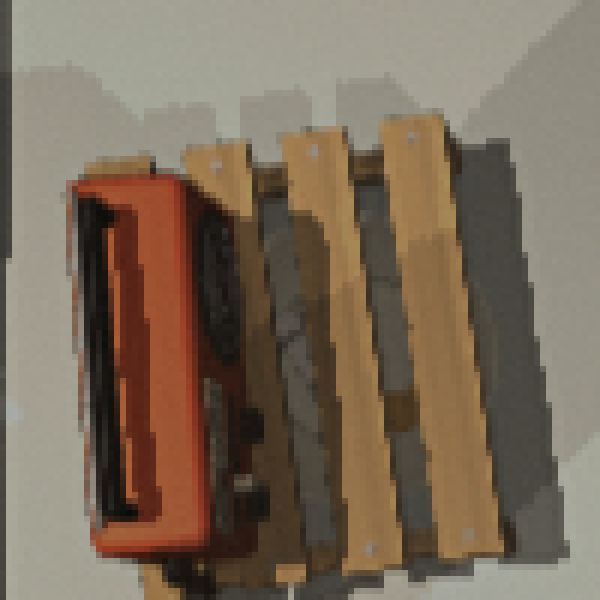

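View pics/f4_scene.png

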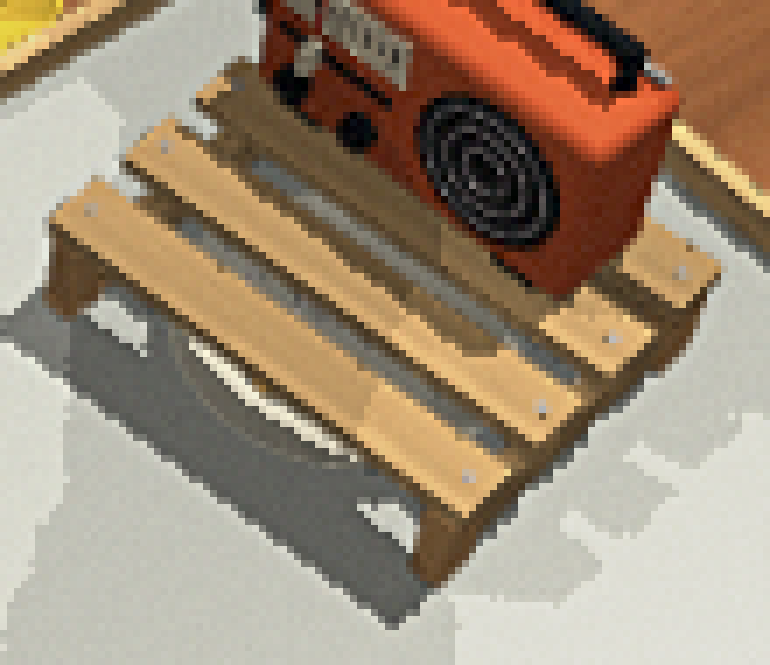

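The rim protrudes about 4.7 mm as seen. The same mask read the 140 mm rim about 4 mm small, so the true value is about 6.8 mm. Lateral error is about +1 mm. The keyring can be seen inside. Final short push of 6.8 mm.

```bash
python3 - <<'E'
from r import *
q=qt(12)
bot.move_to(TP(-110,0,170),q)
bot.servo_line(TP(-60,0,93),speed=120,until_force=8)
print(bot.servo_line(TP(-20,0,93),speed=80,until_force=8))
print(bot.servo_line(TP(-9.8,0,93),speed=25,until_force=8)); bot.dwell(0.2); st()
print(((bot.read_state()["ee_pos"][:2]-F)@ds).round(1))
E
python3 look.py 5
```

```text
[-0.09  0.5   1.5   0.22  1.2  -0.32]
False
False
t 30.12 p [574.4 121.1  93. ] F [ 0.2  0.2 -0.6] g 29.8
-9.8
ik [-0.47  0.28  1.67 -0.    1.19 -0.62]
t 32.23 p [ 480.5 -199.1  199.6] F [ 1.8 -0.6  0.6] g 30.0
top 9 min along 1.6
-5 1.6; 5 3.2; 15 2.4; 
scene 8 min along 2.8
-15 4.9; -5 3.5; 5 2.8; 15 5.1;
```

View pics/f5_top.png

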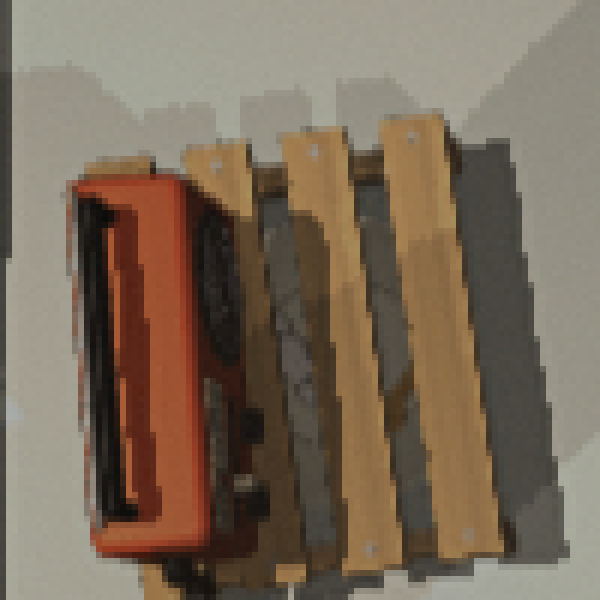

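View pics/f5_scene.png

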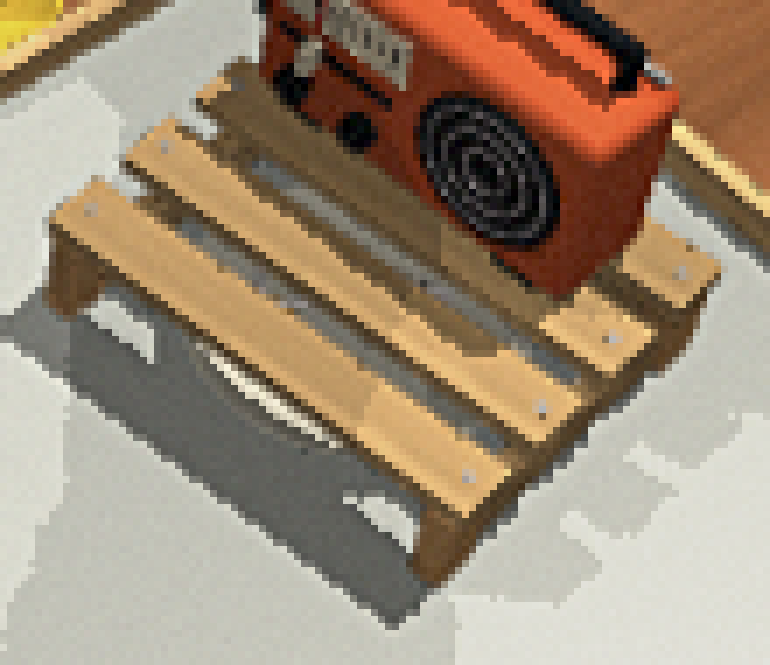

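The rim's trailing edge reads +2.8 mm (scene) and +1.6 mm (top), or about 0 to +0.7 mm once the mask bias is removed, so it is level. I'll do a quick before/after check on the other things and then hand in.

Run:
```python
from r import *
for n in ("top","scene"):
    a,b=load(n+"0"),load(n+"5")
    for nm,lo,hi in (("tub",(100,90,40),(118,255,255)),("clip",(125,80,30),(160,255,255)),("radio",(2,170,90),(10,255,255))):
        o=[]
        for c in (a,b):
            m=cv2.inRange(cv2.cvtColor(c["image"],cv2.COLOR_BGR2HSV),lo,hi)
            bx={"top":{"tub":(310,95,360,135),"clip":(385,170,420,210),"radio":(185,120,225,205)},"scene":{"tub":(355,262,400,305),"clip":(240,250,285,285),"radio":(400,130,470,200)}}[n][nm]
            k=np.zeros_like(m); k[bx[1]:bx[3],bx[0]:bx[2]]=m[bx[1]:bx[3],bx[0]:bx[2]]
            v,u=np.nonzero(k); o.append((u.mean().round(2),v.mean().round(2),len(u)) if len(u) else None)
        print(n,nm,o)
# keys seen through the front / gaps
s=load("scene5")["image"]; cv2.imwrite("pics/g.png",crop(s,390,440,190,225,14))
```

```text
top tub [(np.float64(331.82), np.float64(112.12), 471), (np.float64(331.8), np.float64(112.09), 470)]
top clip [(np.float64(401.23), np.float64(191.51), 248), (np.float64(399.75), np.float64(202.17), 12)]
top radio [(np.float64(206.49), np.float64(158.8), 592), (np.float64(205.74), np.float64(159.19), 755)]
scene tub [(np.float64(376.25), np.float64(282.82), 627), (np.float64(376.23), np.float64(282.8), 626)]
scene clip [(np.float64(258.52), np.float64(267.43), 381), (np.float64(258.33), np.float64(267.42), 380)]
scene radio [(np.float64(437.56), np.float64(163.5), 1170), (np.float64(439.62), np.float64(164.61), 1183)]
```

View pics/g.png

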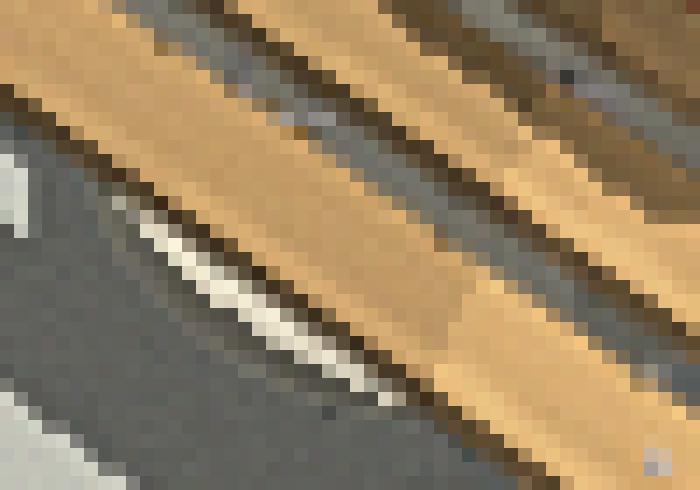

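The tub and clip are unmoved; the arm covers the clip in the last top view, but the scene view shows it in place. The radio's colour mask shifted slightly, probably from shadows, so I'll check it by depth.

Run:
```python
from r import *
for n,b in (("top",(185,225,120,205)),("scene",(400,470,130,200))):
    o=[]
    for t in "05":
        C=cloud(load(n+t))[b[2]:b[3],b[0]:b[1]]; m=C[...,2]>150; o.append(m); print(n,t,np.nanmean(C[m],0).round(2),m.sum())
    print("mask differs px",(o[0]^o[1]).sum())
C=cloud(load("scene5")); f=C[...,:2]-F; m=(abs(f@ns)<70)&(f@ds>20)&(f@ds<130)&(C[...,2]<105)&(C[...,2]>70)
print("inside heights",np.percentile(C[m][:,2],[5,50,95]).round(1),m.sum())
bot.finish_job(); st()
```

```text
top 0 [541.68 248.77 207.77] 1735
top 5 [541.58 248.76 207.84] 1740
mask differs px 31
scene 0 [556.77 245.89 199.69] 1921
scene 5 [556.79 245.78 199.48] 1935
mask differs px 66
inside heights [70.7 78.8 88.8] 278
the job is handed in; nothing more can be done
the job is handed in; nothing more can be done
```

I laid the smaller keyring in the white saucer and slid the saucer under the shelf in three pushes. I handed the job in at about 32 s, with the arm clear of everything.

- **Placing:** the keyring touched the saucer about 4 mm above where I expected it to sit. I pressed it down lightly and let go. The pictures after the release and after the first push show it lying flat in the saucer.
- **Rim against the shelf's front edge:** the trailing rim measured +1.6 mm in the top view and +2.8 mm in the scene view (plus is behind the edge). My rim mask reads the edge about 2 mm too far in, so the rim is level to within about 1 mm. The saucer was about 1 mm off the shelf's centre line sideways before the last short push; I did not measure it again.
- **Keyring at the end:** the slats mostly hide it. I saw only parts of it through the gaps, in the same place in the saucer as before.
- **Things to leave alone:** the tub did not move in either view, and the clip did not move in the scene view (the arm covered it in the last top view). The radio's colour check disagreed by about 2 pixels in the scene view, probably from shadows. Its depth readings agree to about 0.2 mm, so I take it as not moved.

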